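Turn the ring cone to the front of the jeweller's bench organizer

ROBOT

A 6-joint arm with a two-finger parallel gripper is mounted at the origin on the work surface. World frame = base frame: x ahead of the robot, y to its left, z up, the work surface at z = 0. Lengths are in m, angles in degrees, forces in N, time in s.
With the tool pointing down it reaches from about 0.425 to 0.95 m from the base axis. Payload 14.7 kg.
Tool frame: the origin (TCP) lies midway between the tips of the shut fingers; the grasp point (between the pads) lies env.grasp_offset behind it (env.grasp_offset is the distance from the TCP to the grasp point, in m); z points along the fingers, y is the direction in which the jaws open and shut (so a half turn about z gives the same grasp; the last joint's range is limited). The gripper opens to 85 mm and grips with 20 to 120 N. Pads are 22 mm wide; open, the fingers measure 114 mm over their backs; the gripper's body (76 mm by 85 mm) begins 54 mm behind the grasp point. The pads swing forward as they close: fully open they stand 13 mm farther back than shut.
Start: joints at [71.757, 27.513, 91.461, -0, 61.026, -2.67], TCP at [0.174, 0.626, 0.231] pointing down, gripper open.
Joint ranges: [-157.49, 157.49], [-46.99, 117.5], [13.45, 153.17], [-89.5, 269.5], [5.16, 153.95], [-167.48, 167.48]. Speed limits (degrees/s): [108.29, 108.29, 136.94, 172.46, 172.46, 172.46].

INTERFACE

Orientations are given as [roll, pitch, yaw] about the fixed x, y, z axes, in that order (R = Rz(yaw) Ry(pitch) Rx(roll)).
In Python, from rig import env, cams gives the robot as it stands.
- The arm moves only by the tool play_rows, never from a script. Its argument "commands" is a list that holds one entry, the list of rows, each a list of 5 numbers: the opening, from 0 (shut) to 1 (fully open), then the shift along the tool's x, y, z in units of 40 mm (1.0 is 40 mm), then the turn about the tool's z in degrees. In form: [[[grip, dx, dy, dz, roll], ...]]. A call has exactly 5 rows; each row shifts and turns the commanded pose from where the row before left it, along the tool's axes as they then stand; what a row does not reach is not made up. A row lasts 1/8 s, in which the tool goes at most 62.5 mm and 10.7 degrees, less where a joint would pass 70% of its speed; a pose out of reach is approached as far as the arm can. A call is refused whole if a number of a shift passes 1 or a number of a turn 10.7, either way. A call with a gripper value outside its range is refused whole. The fingers move at their own pace and stop on an object; "squeeze" is the grip in N (left out, the last holds). Time passes only in rows, so rows that do not move let the fingers close, or fill a call up. It gives the time, the measured TCP pose, the force and the opening at its end, in the units of the state.
- env.get_state(): the state, without advancing time (a new reading comes with each control period).
- cams.camera(name): name is "scene" or "top" or "wrist"; returns a dict with "img" (384x512x3 uint8, red, green, blue), "fx", "fy", "cx", "cy" (pixels), "extrinsics" (4x4, takes a point from world to camera coordinates); the wrist camera has in their place "T_tool_cam" (4x4, takes a point from camera to tool coordinates, whose origin is the TCP and whose axes are the flange's). Camera axes: x right, y up, looking along -z (the intrinsics and any distortion apply to the point x, -y, -z); pixel columns grow to the right and rows downward; lengths in m; the calibration is good to about 2 mm. The wrist camera is an equidistant fisheye: a pixel r from the principal point sees the ray r / f radians off the axis. A picture is of the moment at which its call begins: read the wrist's pose just before it. There is no depth.
- env.finish_job(): hands the job in, once; it reports no verdict.
The state is a dict: "clock": time; "joints": joint angles; "qvel": joint speeds; "joint_efforts": joint torques, N m; "ee_pos": TCP position; "ee_rot": TCP orientation; "force": force on the tool from outside, world axes, zero at the start; "moment": the same for the moment, N m; "width": finger opening in m.
Only numpy, scipy, OpenCV 4.12 (cv2) and the standard library are available. Lean on these libraries where they do the work, as an engineer would, in place of code of your own. Each camera call takes 0.05 s, during which the arm holds its last target. There are 200 camera calls.

TASK

With the fingertips, push the upright pegs on the rim of the revolving bench organizer to turn it until the ring-sizing cone stands squarely over the brass pointer that sticks out from under the wheel, then take the hand away and leave it there. Turn it steadily so that the things on the wheel stay standing in their places, without touching or lifting any of them, and leave the tools and the dish on the bench alone.

Things in the scene. Friction and masses are not known exactly. Their poses are not given: they have to be found in the camera images.
- foot: Fixed foot of the organizer: dark steel disc 150 mm across, 30 mm high, with a flat brass pointer (18 mm wide, 10 mm high, on the bench) running out from under the wheel along the foot's -x axis, tip 216 mm from the axis. The pointer marks the front. Origin on the wheel's axis of rotation at bench level; z up. Place and yaw differ from run to run.
- wheel (a joint): Turn of the wheel since the start, rad, counter-clockwise from above; it reads 0 wherever the wheel starts. It turns both ways, several turns. The wheel is a wooden disc 260 mm across, underside 35 mm and top 55 mm above the bench, six upright pegs on its rim. Light friction (about 1 N at a peg); it stays where it is left, coasting under 2 degrees after a slow push.
- peg0 (a point): Centre of the top of one of the six rim pegs (round, 14 mm diameter, standing 35 mm above the wheel's top, 115 mm from the axis, 60 degrees apart, numbered counter-clockwise; clear space between neighbours about 100 mm). The top is 90 mm above the bench. Pegs do not come off.
- peg1 (a point): Centre of the top of one of the six rim pegs (round, 14 mm diameter, standing 35 mm above the wheel's top, 115 mm from the axis, 60 degrees apart, numbered counter-clockwise; clear space between neighbours about 100 mm). The top is 90 mm above the bench. Pegs do not come off.
- peg2 (a point): Centre of the top of one of the six rim pegs (round, 14 mm diameter, standing 35 mm above the wheel's top, 115 mm from the axis, 60 degrees apart, numbered counter-clockwise; clear space between neighbours about 100 mm). The top is 90 mm above the bench. Pegs do not come off.
- peg3 (a point): Centre of the top of one of the six rim pegs (round, 14 mm diameter, standing 35 mm above the wheel's top, 115 mm from the axis, 60 degrees apart, numbered counter-clockwise; clear space between neighbours about 100 mm). The top is 90 mm above the bench. Pegs do not come off.
- peg4 (a point): Centre of the top of one of the six rim pegs (round, 14 mm diameter, standing 35 mm above the wheel's top, 115 mm from the axis, 60 degrees apart, numbered counter-clockwise; clear space between neighbours about 100 mm). The top is 90 mm above the bench. Pegs do not come off.
- peg5 (a point): Centre of the top of one of the six rim pegs (round, 14 mm diameter, standing 35 mm above the wheel's top, 115 mm from the axis, 60 degrees apart, numbered counter-clockwise; clear space between neighbours about 100 mm). The top is 90 mm above the bench. Pegs do not come off.
- ring_cone: Ring-sizing cone: steel cone 55 mm tall, foot 48 mm across, tapering to 12 mm at the top, with one ring-like bead half way up. Stands loose on the wheel, its axis 60 mm from the wheel's axis, midway in angle between two pegs. Origin at the centre of its underside. This is what must face the pointer.
- small_cup: Open metal cup, 45 mm tall, 50 mm across the mouth, standing loose on the wheel 60 mm from the axis, a third of a turn from the cone (either side). Origin at the centre of its underside.
- jar: Closed glass jar with a black cap, 50 mm tall, 46 mm across, standing loose on the wheel 60 mm from the axis, a third of a turn from the cone (either side). Origin at the centre of its underside.
- seat_cone (a point): Point on the wheel's top where the cone stands, 60 mm from the axis; turns with the wheel.
- seat_a (a point): Point on the wheel's top where either the cup or the jar stands, 60 mm from the axis; turns with the wheel.
- seat_b (a point): Point on the wheel's top where the other of cup and jar stands, 60 mm from the axis; turns with the wheel.
- hammer: Bystander: small hammer, 220 mm long, lying loose on the bench to the left of the wheel. Origin at its underside, about mid length.
- graver: Bystander: hand tool like a screwdriver, 170 mm long, lying loose on the bench to the right of the wheel. Origin at its underside, about mid length.
- dish: Bystander: white ceramic dish, 90 mm across, 30 mm high, standing loose on the bench to the right of the wheel. Origin at the centre of its underside.
There are look-alikes about, which are no part of the job. What is shaped like the ring_cone but green or red is not meant. Of the things that look like the jar, the larger one is meant.

How it is judged:
By the outcome, as a careful person would: the job done as asked, in the order asked, and still so for the second after the job is handed in, with the robot touching nothing.
It also fails if it takes over 48 s, if anything falls off the work surface, if the arm or the gripper's body presses on something with over 40 N, if the wrist force passes 120 N, or if a joint passes its speed limit or range.

## Working session

There is one attempt and no reset: what is moved stays moved. The work goes in short steps, Python scripts to look and compute and a tool call to move; the robot and the scene stay as the last step left them, time stands still between calls to the robot, and variables do not carry over. Pictures are saved under pics/ and viewed, about 8 in all and at most 12, crops included, and the job is handed in when it is done.

Besides the shell and the picture viewer there is one more tool, called after "Call:" as name([rows], argument=value, ...), one row to a line, values as JSON. play_rows: Moves the arm, as the interface text tells. Its arguments: {"type":"object","properties":{"commands":{"type":"array","items":{"type":"array","items":{"type":"array","items":{"type":"number"}}}},"squeeze":{"type":"number"}},"required":["commands"]}

```bash
mkdir -p pics; cat > h.py <<'E'
import numpy as np, cv2
from rig import env, cams
def snap(n,f):
    c=cams.camera(n); cv2.imwrite('pics/'+f+'.png',c['img'][:,:,::-1]); np.savez('pics/'+f,**c); return c
def ray(c,u,v):
    E=np.array(c['extrinsics']);R=E[:3,:3];o=-R.T@E[:3,3]
    d=np.array([(u-c['cx'])/c['fx'],-(v-c['cy'])/c['fy'],-1.]);return o,R.T@d
def atz(c,u,v,z):
    o,d=ray(c,u,v);return o+d*(z-o[2])/d[2]
def px(c,p):
    E=np.array(c['extrinsics']);q=E[:3,:3]@np.array(p)+E[:3,3]
    return c['cx']+c['fx']*q[0]/-q[2], c['cy']-c['fy']*q[1]/-q[2]
E
python3 - <<'E'
from h import *
a=snap('top','t0');b=snap('scene','s0')
im=np.hstack([a['img'],b['img']])[:,:,::-1]
cv2.imwrite('pics/t0x.png',cv2.resize(a['img'][:,:,::-1],(800,600),interpolation=2))
for c in(a,b):
  print(c['fx'],c['cx'],c['cy'],ray(c,256,192)); print({k for k in c})
print(env.get_state(),env.grasp_offset)
E
```

```text
382.2686655506072 255.03473535809053 190.7361471552079 (array([0.42011608, 0.01155596, 1.11085892]), array([ 0.14066962, -0.02548642, -0.98973724]))
{'img', 'fy', 'cx', 'cy', 'extrinsics', 'fx'}
453.28334402004464 254.77440436170048 189.82713303367348 (array([ 1.54149407, -0.47954623,  0.79848383]), array([-0.75933117,  0.35963623, -0.54231747]))
{'img', 'fy', 'cx', 'cy', 'extrinsics', 'fx'}
{'clock': 0.1, 'joints': array([ 7.17548418e+01,  2.75450272e+01,  9.14911801e+01,  1.99481312e-04,
        6.10248755e+01, -2.67032090e+00]), 'qvel': array([-0.03637715, -0.07917067, -0.14055618, -0.10557807, -0.01528375,
       -0.04294119]), 'joint_efforts': array([-8.34158982e-04, -9.52263308e+01, -4.31042075e+01,  7.92970263e-05,
        5.09984064e-03,  5.85477301e-05]), 'ee_pos': array([0.17438948, 0.62578594, 0.23074378]), 'ee_rot': array([-1.79938992e+02, -3.02000837e-03,  1.64425064e+02]), 'force': array([ 0.22905081,  0.51621176, -0.37754624]), 'moment': array([-0.00111815, -0.03271399, -0.02820971]), 'width': 0.0853013665091458} 0.0187
```

View pics/t0x.png

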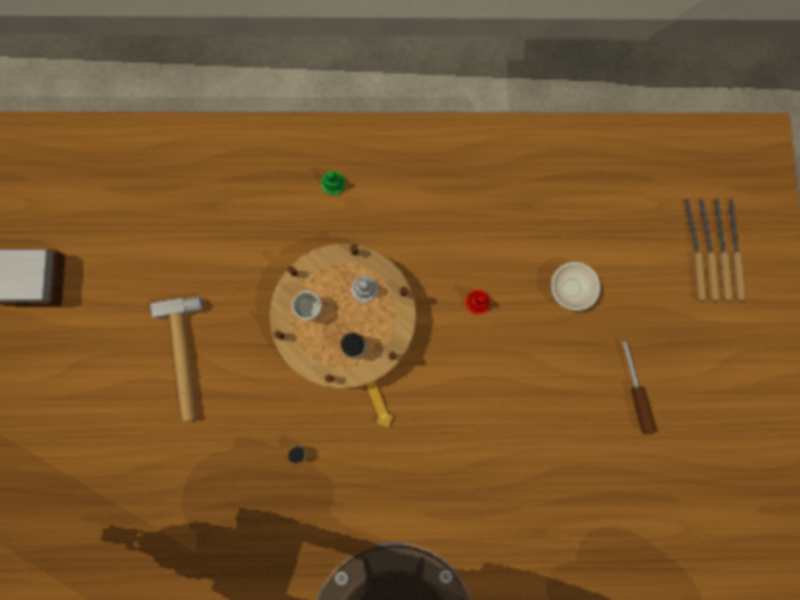

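View pics/s0.png

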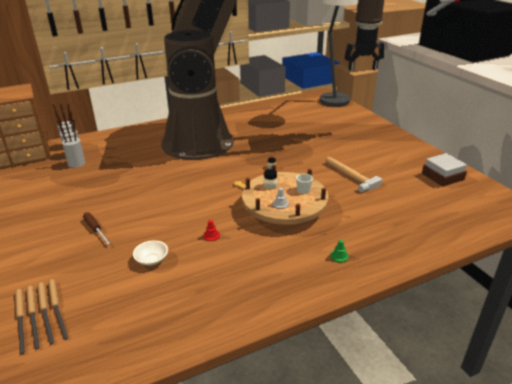

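The top view shows the wheel at about (219,201) in native pixels, with the cone at (233,185), the cup at (196,196), the jar at (226,221) and the pointer tip at (246,270). I'll enlarge that area to read them more exactly.

```bash
python3 - <<'E'
from h import *
c=dict(np.load('pics/t0.npz'))
im=c['img'][150:285,160:295,::-1]
cv2.imwrite('pics/t0c.png',cv2.resize(im,(594,594),interpolation=cv2.INTER_CUBIC))
E
```

```text
(no output)
```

View pics/t0c.png

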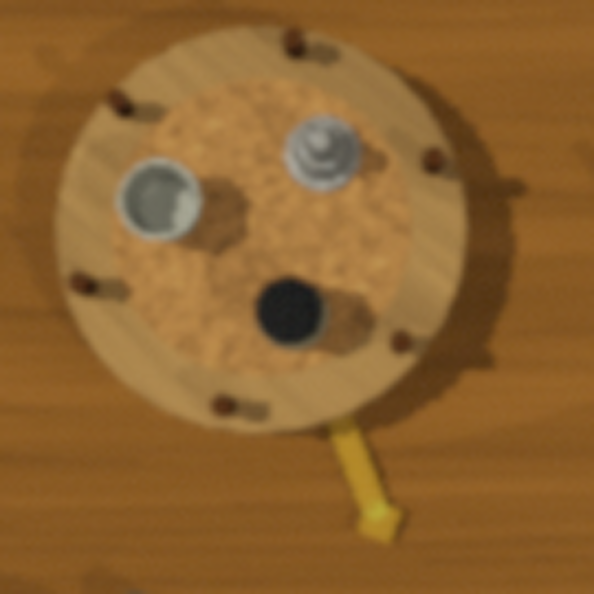

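```bash
python3 - <<'E'
from h import *
c=dict(np.load('pics/t0.npz'))
f=lambda u,v,z: atz(c,160+(u+.5)/4.4-.5,150+(v+.5)/4.4-.5,z)[:2]
P=np.array([f(*p,.088) for p in [(293,42),(433,160),(402,342),(224,404),(82,283),(120,102)]])
C=P.mean(0);print('center pegs',C)
w=np.array([f(*p,.055) for p in [(262,24),(262,433),(56,228),(467,228)]]);print('rim centre',w.mean(0),w[0]-w[1],w[2]-w[3])
d=P-C;print(np.hypot(*d.T),np.degrees(np.arctan2(d[:,1],d[:,0])))
for n,p,z in[('cone',(324,135),.11),('conebase',(323,158),.062),('cup',(161,200),.1),('jar',(291,311),.105),('tip',(388,543),.01),('ptr_root',(343,428),.01)]:
  q=f(*p,z)-C;print(n,q+C,np.hypot(*q),np.degrees(np.arctan2(q[1],q[0])))
# bystanders
for n,p,z in [('minijar',(297,454),.04)]:
  print(n,atz(c,p[0]*.64,p[1]*.64,z))
E
```

```text
center pegs [0.54492058 0.08621715]
rim centre [0.54528668 0.08684627] [0.25966592 0.00128908] [0.00154271 0.25871343]
[0.11350654 0.11287685 0.1143842  0.11281006 0.11346383 0.11362628] [ -10.33032952  -70.84993517 -130.67252199  169.49156207  109.26199994
   49.22952008]
cone [0.59406487 0.04589246] 0.06357076141303014 -39.370132792422126
conebase [0.58769089 0.04817421] 0.05724128600288606 -41.652159289344354
cup [0.55640704 0.14466733] 0.059568131386023335 78.88207848933823
jar [0.48846767 0.06577155] 0.060041263243463164 -160.09108693416502
tip [0.34582667 0.00841745] 0.2137549437298835 -158.65599100186458
ptr_root [0.41902948 0.03710557] 0.13513147786975419 -158.68866543281308
minijar [0.30271988 0.1656068  0.04      ]
```

The geometry checks out: peg radius is about 113.5 mm, cone radius about 60 mm and pointer length 214 mm. The cone is at -40.6° and the pointer at -158.7°, so the wheel must turn 118° clockwise. I'll shut the fingers and go behind the peg at 49°.

Call:
play_rows([
  [[0,-0.86,-0.5,0,0],[0,-0.86,-0.5,0,0],[0,-0.86,-0.5,0,0],[0,-0.86,-0.5,0,0],[0,-0.86,-0.5,0,0]],
])

```text
clock: 0.72
ee_pos: [0.314, 0.4825, 0.2311]
ee_rot: [-180.0, -0.0, 164.4]
force: [0.4, 0.8, -0.2]
width: 0.0002
```

Call:
play_rows([
  [[0,-0.86,-0.5,0,0],[0,-0.86,-0.5,0,0],[0,-0.86,-0.5,0,0],[0,-0.86,-0.5,0,0],[0,-0.86,-0.5,0,0]],
])

```text
clock: 1.35
ee_pos: [0.4528, 0.34, 0.2311]
ee_rot: [-180.0, -0.0, 164.4]
force: [0.5, 0.2, -0.0]
width: -0.0001
```

Call:
play_rows([
  [[0,-0.86,-0.5,0,0],[0,-0.86,-0.5,0,0],[0,-0.86,-0.5,0,0],[0,-0.86,-0.5,0,0],[0,-0.86,-0.5,0,0]],
])

```text
clock: 1.98
ee_pos: [0.5916, 0.1975, 0.231]
ee_rot: [-180.0, -0.0, 164.4]
force: [0.1, 0.1, -0.7]
width: 0.0003
```

Call:
play_rows([
  [[0,0,-0.03,0.6,6.9],[0,0,-0.03,0.6,0],[0,0,0,0.6,0],[0,0,0,0.5,0],[0,0,0,0.4,0]],
])

```text
clock: 2.6
ee_pos: [0.5898, 0.1962, 0.1222]
ee_rot: [-180.0, -0.0, 157.5]
force: [-0.3, -0.2, 0.1]
width: -0.0002
```

Call:
play_rows([
  [[0,0,0,0.4,0],[0,0,0,0.4,0],[0,0,0,0.35,0],[0,0,0,0.27,0],[0,0,0,0,0]],
])

```text
clock: 3.22
ee_pos: [0.5898, 0.1962, 0.0657]
ee_rot: [-180.0, -0.1, 157.5]
force: [0.9, -0.1, -0.7]
width: 0.0
```

```bash
cat >> h.py <<'E'
C=np.array([.545,.0864])
def fin():
    s=env.get_state();q=s['ee_pos'][:2]-C;print('t',s['clock'],'r',np.hypot(*q),'th',np.degrees(np.arctan2(q[1],q[0])),'yaw-90',s['ee_rot'][2]-90,'z',s['ee_pos'][2],'F',s['force'].round(1))
E
python3 - <<'E'
from h import *
fin(); c=snap('scene','s1'); cv2.imwrite('pics/s1c.png',cv2.resize(c['img'][60:260,170:400,::-1],(690,600),interpolation=2))
E
```

```text
t 3.225 r 0.11858492414055564 th 67.82899140213054 yaw-90 67.52926830005723 z 0.06566292569694289 F [ 0.9 -0.1 -0.7]
```

View pics/s1c.png

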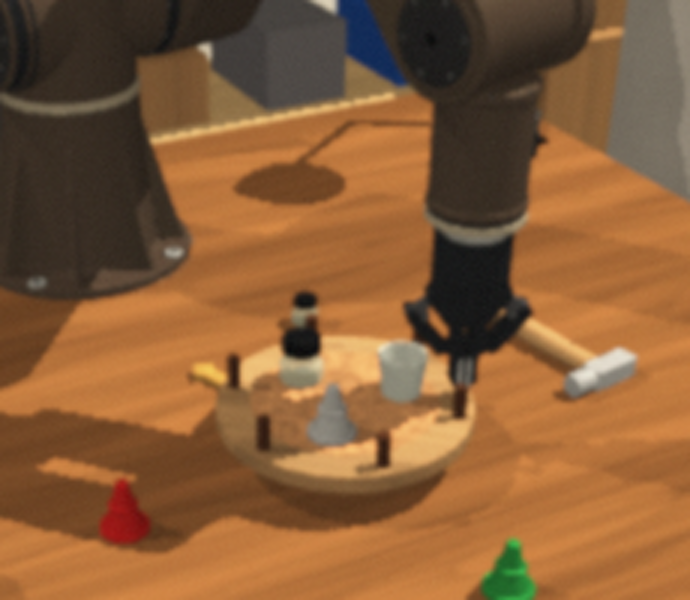

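The tip is between the cup-side peg and the peg to push, clear of the cup, and everything is still standing. I'll start the push.

Call:
play_rows([
  [[0,-0.09,0,-0.1,2],[0,-0.1,0,0,2],[0,-0.1,0,0,2],[0,-0.08,0,0,1.5],[0,-0.05,0,0,1]],
])

```text
clock: 3.9
ee_pos: [0.6055, 0.1888, 0.0705]
ee_rot: [-180.0, -0.0, 148.9]
force: [-0.2, -1.0, 0.6]
width: -0.0
```

Call:
play_rows([
  [[0,-0.05,0,0,1],[0,-0.05,0,0,1],[0,-0.08,0,0,1.5],[0,-0.1,-0.002,0,2],[0,-0.129,-0.003,0,2.5]],
])

```text
clock: 4.53
ee_pos: [0.6189, 0.1795, 0.0705]
ee_rot: [-180.0, -0.0, 140.9]
force: [-0.8, 0.4, -1.0]
width: 0.0002
```

Call:
play_rows([
  [[0,-0.129,-0.003,0,2.5],[0,-0.129,-0.003,0,2.5],[0,-0.129,-0.003,0,2.5],[0,-0.129,-0.003,0,2.5],[0,-0.129,-0.003,0,2.5]],
])

```text
clock: 5.15
ee_pos: [0.6371, 0.1611, 0.0705]
ee_rot: [180.0, 0.0, 128.4]
force: [0.3, 1.3, 0.4]
width: 0.0002
```

```bash
python3 - <<'E'
from h import *
fin(); c=snap('top','t1'); cv2.imwrite('pics/t1c.png',cv2.resize(c['img'][150:285,160:295,::-1],(594,594),interpolation=2))
E
```

```text
t 5.15 r 0.11860997674660123 th 39.03414380417125 yaw-90 38.354910639841535 z 0.07052515491676 F [0.3 1.3 0.4]
```

View pics/t1c.png

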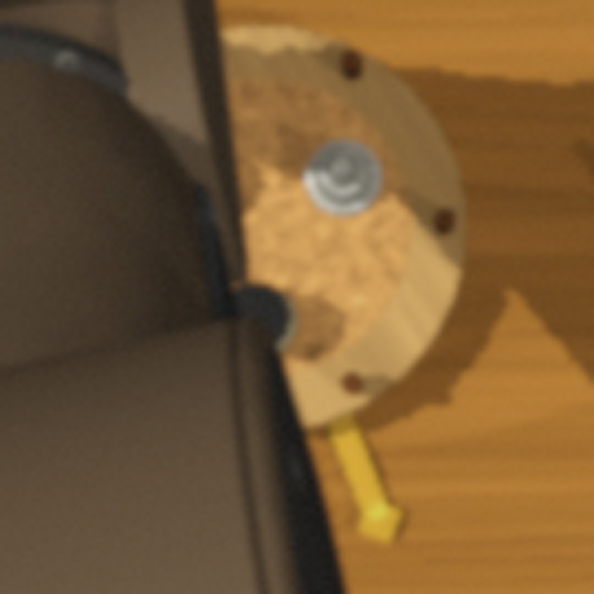

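The wheel has turned about 19° and the cone and jar are standing at (343,177) and (265,312). The pointer is unchanged. I'll continue.

Call:
play_rows([
  [[0,-0.1,0,0,1.8],[0,-0.129,-0.003,0,2.3],[0,-0.129,-0.003,0,2.4],[0,-0.129,-0.003,0,2.4],[0,-0.129,-0.003,0,2.5]],
])

```text
clock: 5.82
ee_pos: [0.6504, 0.1404, 0.0705]
ee_rot: [-180.0, -0.0, 117.0]
force: [-1.0, 1.1, 0.4]
width: 0.0
```

Call:
play_rows([
  [[0,-0.129,-0.003,0,2.5],[0,-0.129,-0.003,0,2.5],[0,-0.129,-0.003,0,2.5],[0,-0.129,-0.003,0,2.5],[0,-0.129,-0.003,0,2.5]],
])

```text
clock: 6.45
ee_pos: [0.6595, 0.1163, 0.0705]
ee_rot: [-180.0, -0.0, 104.5]
force: [-0.7, 0.9, -0.1]
width: 0.0
```

Call:
play_rows([
  [[0,-0.129,-0.003,0,2.5],[0,-0.129,-0.003,0,2.5],[0,-0.129,-0.003,0,2.5],[0,-0.129,-0.003,0,2.5],[0,-0.129,-0.003,0,2.5]],
])

```text
clock: 7.08
ee_pos: [0.6631, 0.0908, 0.0705]
ee_rot: [180.0, -0.0, 92.0]
force: [-1.0, 1.5, 0.3]
width: -0.0001
```

Call:
play_rows([
  [[0,-0.129,-0.003,0,2.5],[0,-0.129,-0.003,0,2.5],[0,-0.129,-0.003,0,2.5],[0,-0.129,-0.003,0,2.5],[0,-0.129,-0.003,0,2.5]],
])

```text
clock: 7.7
ee_pos: [0.6612, 0.0652, 0.0705]
ee_rot: [180.0, -0.0, 79.5]
force: [-0.8, 1.0, 0.2]
width: 0.0001
```

```bash
python3 -c "
from h import *
fin()"
```

```text
t 7.7 r 0.11807729850720526 th -10.35969541142363 yaw-90 -10.537057065124088 z 0.07053192719288022 F [-0.8  1.   0.2]
```

Call:
play_rows([
  [[0,-0.129,-0.003,0,2.5],[0,-0.129,-0.003,0,2.5],[0,-0.129,-0.003,0,2.5],[0,-0.129,-0.003,0,2.5],[0,-0.129,-0.003,0,2.5]],
])

```text
clock: 8.32
ee_pos: [0.6537, 0.0405, 0.0705]
ee_rot: [180.0, 0.0, 67.0]
force: [-0.2, 1.6, -0.1]
width: -0.0001
```

Call:
play_rows([
  [[0,-0.129,-0.003,0,2.5],[0,-0.129,-0.003,0,2.5],[0,-0.129,-0.003,0,2.5],[0,-0.129,-0.003,0,2.5],[0,-0.129,-0.003,0,2.5]],
])

```text
clock: 8.95
ee_pos: [0.6411, 0.0181, 0.0705]
ee_rot: [180.0, -0.0, 54.5]
force: [-0.4, 0.5, -1.5]
width: 0.0003
```

Call:
play_rows([
  [[0,-0.129,-0.003,0,2.5],[0,-0.129,-0.003,0,2.5],[0,-0.129,-0.003,0,2.5],[0,-0.129,-0.003,0,2.5],[0,-0.129,-0.003,0,2.5]],
])

```text
clock: 9.57
ee_pos: [0.6239, -0.0012, 0.0705]
ee_rot: [180.0, -0.0, 42.0]
force: [0.5, 0.8, 0.1]
width: -0.0003
```

Call:
play_rows([
  [[0,-0.129,-0.003,0,2.5],[0,-0.1,-0.002,0,2],[0,-0.08,0,0,1.5],[0,-0.05,0,0,1],[0,-0.026,0,0,0.5]],
])

```text
clock: 10.2
ee_pos: [0.6121, -0.0106, 0.0705]
ee_rot: [180.0, -0.0, 34.6]
force: [0.0, 0.9, -0.3]
width: 0.0002
```

```bash
python3 - <<'E'
from h import *
fin(); c=snap('top','t2'); cv2.imwrite('pics/t2c.png',cv2.resize(c['img'][150:285,160:295,::-1],(594,594),interpolation=2))
E
```

```text
t 10.2 r 0.11787944922463449 th -55.3312087077509 yaw-90 -55.4021229776731 z 0.07053047439692814 F [ 0.   0.9 -0.3]
```

View pics/t2c.png

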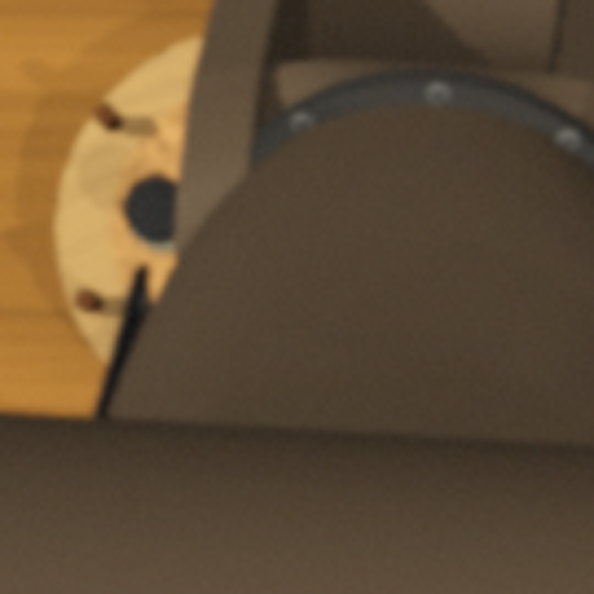

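```bash
python3 - <<'E'
from h import *
c=dict(np.load('pics/t2.npz'))
for p in [(106,116),(89,299)]:
  q=atz(c,160+(p[0]+.5)/4.4-.5,150+(p[1]+.5)/4.4-.5,.088)[:2]-C;print(np.hypot(*q),np.degrees(np.arctan2(q[1],q[0])))
E
```

```text
0.11475807439890673 55.2639920828658
0.1128743726451364 114.74649869561989
```

The visible pegs read 55.3° and 114.7°, so about 3.7° remains. I'll push most of it slowly, then back off and raise the hand for an unobstructed look.

Call:
play_rows([
  [[0,-0.041,-0.001,0,0.8],[0,-0.041,0,0,0.8],[0,-0.041,0,0,0.8],[0,-0.031,0,0,0.6],[0,-0.02,0,0,0.4]],
])

```text
clock: 10.88
ee_pos: [0.6061, -0.0143, 0.0705]
ee_rot: [-180.0, 0.0, 31.2]
force: [0.8, 0.9, 0.7]
width: 0.0001
```

Call:
play_rows([
  [[0,0.05,0,0,0],[0,0.1,0,0,0],[0,0.15,0,-0.1,0],[0,0.1,0,-0.4,0],[0,0,0,-0.7,0]],
])

```text
clock: 11.5
ee_pos: [0.6199, -0.0057, 0.1193]
ee_rot: [-180.0, 0.0, 31.2]
force: [0.3, -0.0, 0.4]
width: 0.0004
```

Call:
play_rows([
  [[0,0,0.2,-0.8,0],[0,0,0.8,-0.5,0],[0,0,1,0,0],[0,0,1,0,0],[0,0,1,0,0]],
])

```text
clock: 12.12
ee_pos: [0.7038, -0.1438, 0.172]
ee_rot: [180.0, -0.0, 31.2]
force: [0.7, -0.3, -0.1]
width: -0.0003
```

Call:
play_rows([
  [[0,0,1,0,0],[0,0,1,0,0],[0,0,1,0,0],[0,0,0.8,0,0],[0,0,0,0,0]],
])

```text
clock: 12.75
ee_pos: [0.7824, -0.275, 0.1712]
ee_rot: [179.9, -0.0, 31.1]
force: [0.4, -0.1, -0.8]
width: 0.0
```

```bash
python3 - <<'E'
from h import *
fin(); c=snap('top','t3'); cv2.imwrite('pics/t3c.png',cv2.resize(c['img'][150:285,160:295,::-1],(594,594),interpolation=2))
E
```

```text
t 12.75 r 0.43236774015075996 th -56.69869974054559 yaw-90 -58.87117677841498 z 0.17123613095926826 F [ 0.4 -0.1 -0.8]
```

View pics/t3c.png

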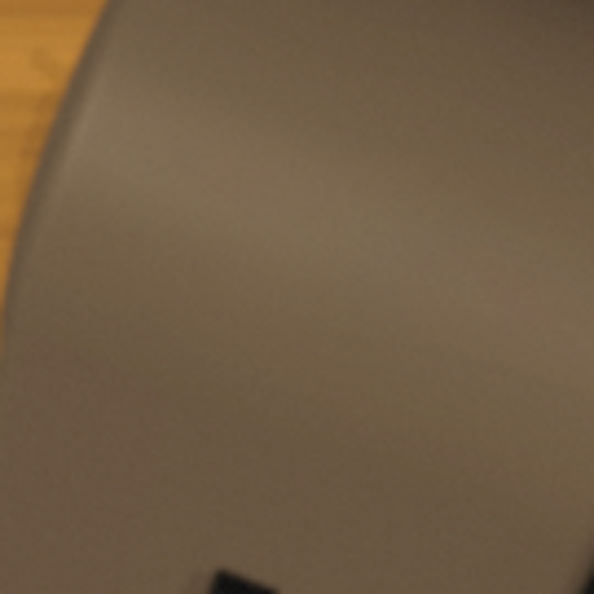

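The arm hides the wheel, so I'll swing it further right.

Call:
play_rows([
  [[0,-0.6,0.2,-0.3,0],[0,-0.8,0.2,-0.3,0],[0,-0.9,0.1,-0.3,0],[0,-0.9,0,0,0],[0,-0.9,0,0,0]],
])

```text
clock: 13.42
ee_pos: [0.6501, -0.3753, 0.2082]
ee_rot: [179.9, -0.0, 31.2]
force: [0.1, -0.0, 0.4]
width: 0.0002
```

Call:
play_rows([
  [[0,-0.9,0,0,0],[0,-0.9,0,0,0],[0,-0.9,0,0,0],[0,-0.9,0,0,0],[0,-0.9,0,0,0]],
])

```text
clock: 14.05
ee_pos: [0.4962, -0.4683, 0.2079]
ee_rot: [179.9, -0.0, 31.3]
force: [-0.1, -0.5, 1.5]
width: 0.0003
```

Call:
play_rows([
  [[0,-0.9,0,0,0],[0,-0.9,0,0,0],[0,-0.8,0,0,0],[0,-0.4,0,0,0],[0,0,0,0,0]],
])

```text
clock: 14.68
ee_pos: [0.3946, -0.5306, 0.2073]
ee_rot: [180.0, -0.0, 31.2]
force: [-0.1, 1.0, -0.1]
width: -0.0003
```

```bash
python3 - <<'E'
from h import *
fin(); c=snap('top','t4'); cv2.imwrite('pics/t4c.png',cv2.resize(c['img'][150:285,160:295,::-1],(594,594),interpolation=2))
E
```

```text
t 14.675 r 0.6350615152821929 th -103.69956658205858 yaw-90 -58.83795760494209 z 0.20725689962374214 F [-0.1  1.  -0.1]
```

View pics/t4c.png

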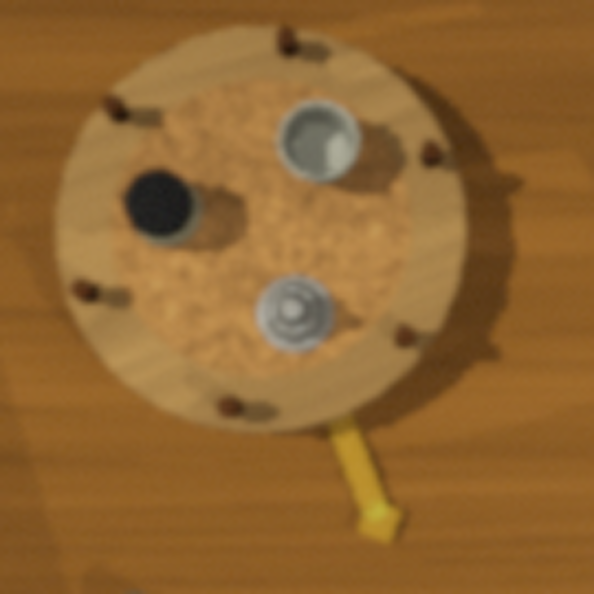

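```bash
python3 - <<'E'
from h import *
c=dict(np.load('pics/t4.npz'))
f=lambda u,v,z: atz(c,160+(u+.5)/4.4-.5,150+(v+.5)/4.4-.5,z)[:2]
def ang(q): return np.degrees(np.arctan2(q[...,1],q[...,0]))
P=np.array([f(*p,.088) for p in [(287,40),(431,153),(405,336),(231,406),(86,291),(116,108)]])
print(P.mean(0)); a=ang(P-P.mean(0));m=(a+30)%60-30;print(m,m.mean())
for p,z in [((291,310),.11),((295,314),.08),((295,315),.07)]:
  q=f(*p,z)-P.mean(0);print('cone',np.hypot(*q),ang(q))
# pointer centreline by colour
h=cv2.cvtColor(c['img'],cv2.COLOR_RGB2HSV); mk=(h[...,0]>20)&(h[...,0]<32)&(h[...,1]>170)&(h[...,2]>120)
mk[:246]=0;mk[275:]=0;mk[:,:230]=0;mk[:,256:]=0
v,u=np.nonzero(mk);print(len(u))
Q=np.array([atz(c,a,b,.01)[:2] for a,b in zip(u,v)])
vx,vy,x0,y0=cv2.fitLine(Q.astype(np.float32),2,0,.01,.01).ravel();print(np.degrees(np.arctan2(vy,vx)),ang(Q.mean(0)-P.mean(0)),ang(Q.mean(0)-C), ang(f(388,543,.01)-C))
E
```

```text
[0.54482327 0.08600685]
[-8.26401454 -8.47723941 -8.71001735 -8.4142707  -8.0646009  -8.51141735] -8.406926710075732
cone 0.05973117585338628 -159.92438381157913
cone 0.060400488065715574 -159.3156916185843
cone 0.06017881465221629 -159.75839732791158
128
22.645239 -158.71020470582795 -158.61164028127908 -158.6181129828955
```

The cone is at -158.4° by the pegs and about -159.6° read directly. The pointer is at -158.7°, so they agree to within 1°. I'll take one last scene check before handing in.

```bash
python3 - <<'E'
from h import *
c=snap('scene','s5')
a=dict(np.load('pics/t0.npz'))['img'];b=dict(np.load('pics/t4.npz'))['img'];
for n,(y0,y1,x0,x1) in dict(hammer=(188,270,95,132),dish=(165,202,350,388),graver=(216,280,395,422)).items():
  print(n,cv2.phaseCorrelate(*[cv2.cvtColor(i[y0:y1,x0:x1],7).astype(np.float32) for i in(a,b)]))
E
```

```text
hammer ((-0.07734762872212642, -0.02378162513981863), 1.0082653154267205)
dish ((-0.030520599547042337, 0.009061743540758727), 0.9166180384159088)
graver ((0.5824205426414899, -0.053928745976513426), 0.9254013937380579)
```

View pics/s5.png

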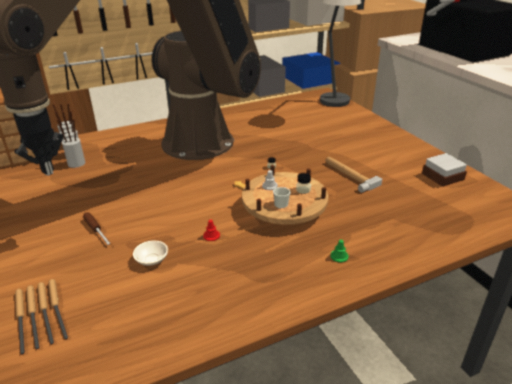

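The cone at (269,181) faces the pointer, the cup and jar are standing, and the hammer, graver and dish are where they were. The graver's 0.6 px reading comes with the arm's shadow now near it. The hand is clear.

```bash
python3 -c "
from rig import env
print(env.finish_job(), env.get_state()['clock'])"
```

```text
the job is handed in; nothing more can be done
the job is handed in; nothing more can be done
```

The ring-sizing cone now stands over the brass pointer, and I handed the job in at about 15 s on the robot's clock. I pushed one rim peg with the shut fingertips, turned the wheel about 118° clockwise, then backed off and moved the hand well away.

- **Alignment:** the pegs put the cone at -158.4° and the pointer tip is at -158.6 to -158.7°, so they agree to about 0.3°. Two other readings disagreed slightly. Reading the cone directly gave -159.3 to -159.9°, and a line fitted to the pointer's own edges gave -157.4°. I took both as pixel noise.
- **Things on the wheel:** the cone, cup and jar are upright in their places.
- **Bench items:** the hammer and dish show no movement. The graver patch read a 0.6 px shift. I put that down to the arm's shadow, because the graver sits in the same place in the scene view.
- **Forces:** the readings I saw stayed under about 2 N throughout.

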